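# Start the brush steriliser under its push-latch cover

### The arm

A 6-joint arm with a two-finger parallel gripper is mounted at the origin on the work surface. World frame = base frame: x ahead of the robot, y to its left, z up, the work surface at z = 0. Lengths are in mm, angles in rad, forces in N, time in s.
With the tool pointing down it reaches from about 300 to 775 mm from the base axis. Payload 14.6 kg.
Tool frame: the origin (TCP) lies between the finger pads; the fingertips stand manip.tip_reach ahead of it and the grasp point (between the pads) lies 5 mm behind it (manip.tip_reach is the distance from the TCP to the fingertips, in mm); z points along the fingers, y is the line along which they close (so a half turn about z gives the same grasp; the last joint's range is limited). The gripper opens to 94 mm and grips with 3 to 60 N. Pads are 16 mm wide; open, the fingers measure 119 mm over their backs; the gripper's body (75 mm by 177 mm) begins 78 mm behind the grasp point.
Start: joints at [-1.281, 0.3, 1.521, -0, 1.321, -0.067], TCP at [192.095, -515.353, 219.446] pointing down, gripper open.
Joint ranges: [-3.03, 3.03], [-0.79, 2.21], [0.23, 2.52], [-1.04, 4.18], [0, 3.07], [-2.55, 2.55]. Speed limits (rad/s): [2.22, 2.22, 2.57, 3.14, 3.14, 3.14].

### API

Orientations are given as [roll, pitch, yaw] about the fixed x, y, z axes, in that order (R = Rz(yaw) Ry(pitch) Rx(roll)).
In Python, from cell import manip gives the robot as it stands. The module is installed in compiled form; this text tells all that it offers.
- The arm moves only by the shell command python3 -m creep 'ROWS' [FORCE]. ROWS is JSON, a list of rows, each a list of 3 entries, a list of its own where there are three numbers: the opening, from -1 (shut) to 1 (fully open), then the shift along the tool's x, y, z in cm, then the turn about the tool's z in units of 5 degrees (1.0 is 5 degrees). In form: [[grip, [tx, ty, tz], roll], ...]. A call has 1 to 12 rows; each row is the pose to reach, as a shift and turn from the pose commanded when the call began, along the tool's axes at that moment; what a row does not reach only later rows make up. A row lasts 1/10 s, in which the tool goes at most 50 mm and 8.59 degrees, less where a joint would pass 70% of its speed; a pose out of reach is approached as far as the arm can. A call with a gripper value outside its range is refused whole. The fingers move at their own pace and stop on an object; FORCE is the grip in N (left out, the last holds). Time passes only in rows, so rows that repeat a pose let the fingers close. It gives the time, the measured TCP pose, the force, the opening and the grip force at its end, in the units of the state.
- manip.read_state(): the state, without advancing time (a new reading comes with each control period).
- manip.camera(name): name is "side" or "top"; returns the picture (400x640x3 uint8, red, green, blue); there is no depth.
- manip.camera_params(name): a dict with "fovy" (degrees; the focal length in pixels is half the picture's height over the tangent of half this angle, whatever the lens; pixels are square), "cx", "cy" (the principal point, pixels), "k1" (the pictures are not rectified: a ray, as slopes to the right and down, at radius r is drawn at 1 + k1 r^2 times it, then the intrinsics apply), "origin" and "attitude" of the camera in the world. Camera axes: x right, y down, z forward; pixel columns grow to the right and rows downward; lengths in mm; the calibration is good to about 2 mm. A picture is of the moment at which its call begins. camera_params takes no time and is no camera call.
- manip.sign_off(): hands the job in; it is judged then, once.
The state is a dict: "clock": time; "joints": joint angles; "qd": joint speeds; "effort": joint torques, N m; "eef_pos": TCP position; "eef_rot": TCP orientation; "wrist_force": force on the tool from outside, world axes, zero at the start; "moment": the same for the moment, N m; "finger_gap": finger opening in mm; "finger_force": force on a finger pad.
Only numpy, scipy, OpenCV 4.12 (cv2) and the standard library are available. Lean on these libraries where they do the work, as an engineer would, in place of code of your own. Each camera call takes 0.05 s, during which the arm holds its last target. There are 200 camera calls.

### The job

Start the brush steriliser on the wig-maker's bench: press the closed cover on its top so that it pops open, press the larger of the two round keys underneath all the way down, and then push the cover down again until it latches shut. Only touch and press: grip and lift nothing, do not press the small key, and leave the things standing around the steriliser where they are.

Things in the scene. Friction and masses are not known exactly. Their poses are not given: they have to be found in the camera images.
- unit: the steriliser, a fixed white box 215 (x) by 255 (y) by 100 mm high. Origin on the table below the middle of its well; x points from its front (robot side) to its back, z up; it spans x -100..115, y -170..85 mm. The well in its flat top (x -67..67, y -62..62 mm, floor 62 mm above the table) holds two keys; the shut cover fills the well's mouth, flush with the top
- lid (a joint): cover angle, rad: 0 to 0.015 latched, level, 1.15 sprung open, -0.1 pressed in to its stop. Push-push latch: from shut, pressed to the stop and let go, it swings open by itself in about 1.5 s; from open, pushed down past level to the stop and let go, it stays near 0; one more press pops it again. A press short of -0.09 may change nothing. It takes 3 to 5 N at the disc, more only at the stop
- lid_press (a point): where to press: a dark disc midway across the cover's outer face, 104 mm from the hinge line, 22 mm from the free (front) edge. It moves with the cover; its z axis is the face's outward normal. The cover is a grey plate 126 mm (from hinge to free edge) by 118 mm by 6 mm; its front edge rises as it opens
- lid_hinge (a point): middle of the cover's hinge line, 97 mm above the table, at x +64 mm of the unit; the hinge line runs along the unit's y and the cover's outer face lies 3 mm above this point when shut
- start_key_top (a point): centre of the top of the larger key, a round metal push key 34 mm across on a black base 50 mm across, in the well under the cover, 35 mm in front of the unit's origin and 29 mm to its left or right (varies). When up, its top is 80 mm above the table, 20 mm below the unit's top
- start_key (a joint): travel of the larger key, m: 0 up, 0.006 fully down (about 5 N); it springs back
- lamp_key_top (a point): centre of the top of the small key, 18 mm across on a black base 34 mm across, on the other side of the well at the same height: not to be pressed
- lamp_key (a joint): travel of the small key, m: 0 up, 0.006 fully down
- spool: bystander: wooden thread spool, 32 mm across, 40 mm high, standing on the right (-y) part of the steriliser's top; origin at its foot
- pin_jar: bystander: glass jar, 56 mm across, 60 mm high, in front of the steriliser; origin at its foot
- brush: bystander: flat brush with a wooden handle, 190 mm long, lying to the right of the steriliser
- comb: bystander: black comb 160 mm long, lying to the left of the steriliser
- tape: bystander: roll of paper tape, 80 mm across, 22 mm high, behind the steriliser on the left; origin at its foot
- spray: bystander: bottle 52 mm across, 140 mm high, behind the steriliser on the right; origin at its foot
- cup: bystander: white cup, 72 mm across, 70 mm high, in front of the steriliser on the right; origin at its foot

How it is judged (in metres and radians):
On the way, in this order (a step that is already met when the one before it is completed fails the run):
1. the shut cover is pressed in (value of joint lid below -0.055 rad).
2. the cover has popped open (value of joint lid above 1 rad), for 0.2 s.
3. the larger key is pressed down with the cover open (value of joint start_key above 0.0045 m and value of joint lid above 0.7 rad).
4. the cover is pushed down past level (value of joint lid below -0.055 rad).
At the end, for the whole second after the job is handed in: The cover is latched shut by itself (within 0.03 rad of level), both keys are up, and no bystander has moved more than 30 mm (value of joint lid between -0.03 and 0.03 rad and value of joint each of start_key, lamp_key below 0.002 m and distance of each of spool, pin_jar, brush, comb, tape, spray, cup from where it was at the start of the episode below 0.03 m); the robot touches nothing.
It fails at once if the small key is pressed (value of joint lamp_key above 0.003 m).
It fails at once if a bystander is lifted, carried or knocked away (moved more than 30 mm) (not (distance of each of spool, pin_jar, brush, comb, tape, spray, cup from where it was at the start of the episode below 0.03 m)).
It also fails if it takes over 54 s, if anything falls off the work surface, if the arm or the gripper's body presses on something with over 40 N, if the wrist force passes 120 N, or if a joint passes its speed limit or range.

## Working session

There is one attempt and no reset: what is moved stays moved. The work goes in short steps, Python scripts to look and compute and a shell command to move; the robot and the scene stay as the last step left them, time stands still between calls to the robot, and variables do not carry over. Pictures are saved under pics/ and viewed, at most 10 in all, crops included, and the job is handed in when it is done.

```bash
mkdir -p pics; python3 - <<'E'
from cell import manip
import cv2
for n in("top","side"):
    im=manip.camera(n); cv2.imwrite(f"pics/{n}0.png",im[...,::-1]); print(manip.camera_params(n))
print(manip.tip_reach, manip.read_state())
E
```

```text
{'fovy': 56.86658596090471, 'cx': 310.58890564664625, 'cy': 201.09240341092624, 'k1': 0.015963666313152738, 'origin': array([413.49408007,  28.75503086, 929.80998582]), 'attitude': array([-2.97860091,  0.00365357, -1.56727284])}
{'fovy': 54.610340437024064, 'cx': 321.93917385275404, 'cy': 200.56193104175722, 'k1': -0.09653859016616939, 'origin': array([ 348.1216406 , -416.29401389,  596.48886848]), 'attitude': array([-2.35252674e+00,  4.34266196e-04, -4.59308044e-01])}
14.0 {'clock': 0.1, 'joints': array([-1.28061492e+00,  3.00403470e-01,  1.52147074e+00, -2.84436030e-05,
        1.32069798e+00, -6.66184726e-02]), 'qd': array([-0.00011448, -0.0006899 , -0.00223789,  0.00134703, -0.00019754,
        0.00083621]), 'effort': array([ 6.15229237e-04, -5.32650876e+01, -3.53290737e+01,  7.09675415e-02,
        2.35237082e-02, -4.72870818e-05]), 'eef_pos': array([ 192.02578413, -515.17378969,  218.97009686]), 'eef_rot': array([-3.14061346e+00, -3.77162623e-05,  3.56806909e-01]), 'wrist_force': array([0.9204205 , 0.60781362, 0.37516677]), 'moment': array([0.01317135, 0.01308787, 0.02033226]), 'finger_force': 0.0, 'finger_gap': 93.7262182265744}
```

View pics/top0.png

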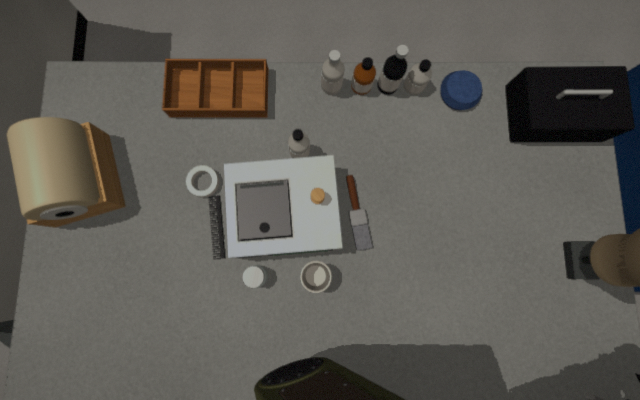

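View pics/side0.png

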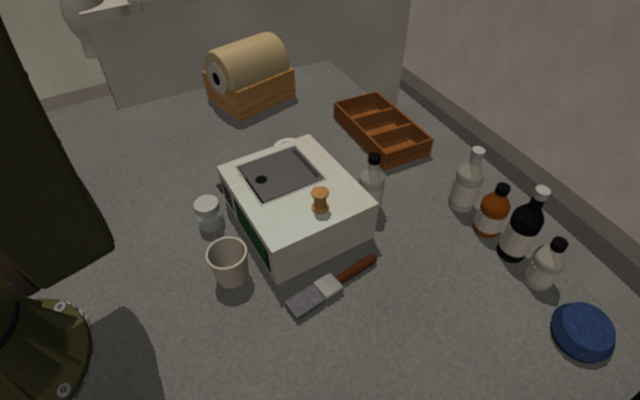

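The top view shows the cover spanning about (236,180) to (292,241), with its disc at (265,228), front facing down the image. The spool is at (318,196), the jar at (253,277) and the cup at (316,277). The side view shows the disc at (261,180).

```bash
cat > h.py <<'E'
import numpy as np, cv2
from cell import manip
from scipy.spatial.transform import Rotation as Ro
def cam(n):
    p=manip.camera_params(n); f=200/np.tan(np.radians(p["fovy"]/2))
    return np.array([[f,0,p["cx"]],[0,f,p["cy"]],[0,0,1]]),np.array([p["k1"],0,0,0.]),Ro.from_euler("xyz",p["attitude"]).as_matrix(),p["origin"]
def ray(n,uv):
    K,d,R,o=cam(n); q=cv2.undistortPoints(np.array(uv,float).reshape(-1,1,2),K,d)[:,0]
    return o,np.c_[q,np.ones(len(q))]@R.T
def onz(n,uv,z):
    o,v=ray(n,uv); return o+v*((z-o[2])/v[:,2])[:,None]
def tri(a,b):
    A=np.zeros((3,3));y=np.zeros(3)
    for n,uv in(("top",a),("side",b)):
        o,v=ray(n,uv); v=v[0]/np.linalg.norm(v[0]); P=np.eye(3)-np.outer(v,v); A+=P;y+=P@o
    return np.linalg.solve(A,y)
def proj(n,P):
    K,d,R,o=cam(n); return cv2.projectPoints(np.array(P,float).reshape(-1,1,3),cv2.Rodrigues(R.T)[0],-R.T@o,K,d)[0][:,0]
def blob(g,box,t,lo=True):
    x0,y0,x1,y1=box; s=g[y0:y1,x0:x1]; m=(s<t if lo else s>t).astype(np.uint8)
    c=max(cv2.findContours(m,cv2.RETR_EXTERNAL,cv2.CHAIN_APPROX_NONE)[0],key=cv2.contourArea)
    return c+np.array([x0,y0]),m
E
python3 - <<'E'
from h import *
T=cv2.imread("pics/top0.png",0);S=cv2.imread("pics/side0.png",0)
def cen(c): m=cv2.moments(c); return [m["m10"]/m["m00"],m["m01"]/m["m00"]]
print(T[228,258:273],S[180,254:270])
dt,_=blob(T,(256,218,274,237),50);ds,_=blob(S,(252,172,270,188),45)
print(cen(dt),cen(ds),tri(cen(dt),cen(ds)),onz("top",cen(dt),100),onz("side",cen(ds),100))
c,_=blob(T,(228,172,300,246),125)
r=cv2.minAreaRect(c);b=cv2.boxPoints(r);print(b);W=onz("top",b,100);print(W.round(1),np.linalg.norm(np.diff(W,axis=0),axis=1))
# unit top white
m=(T>150).astype(np.uint8); c=max(cv2.findContours(m,0,1)[0],key=cv2.contourArea)
b=cv2.boxPoints(cv2.minAreaRect(c));W=onz("top",b,100);print(b,W.round(1),np.linalg.norm(np.diff(W,axis=0),axis=1))
E
```

```text
[101  69  38  34  37  35  34  35  36  36  38  53  92 100  97] [71 45 21 18 18 20 19 17 18 19 17 20 43 68 81 85]
[264.1398809523809, 227.03571428571428] [260.7737003058104, 179.14067278287462] [490.03540688 136.62270284 100.4865236 ] [[490.45839747 136.61579357 100.        ]] [[489.79149781 137.21034528 100.        ]]
[[233.05077 182.71065]
 [288.4822  178.75127]
 [292.68018 237.52284]
 [237.24875 241.48222]]
[[592.2 210.4 100. ]
 [601.9  83.3 100. ]
 [467.1  72.1 100. ]
 [457.9 196.  100. ]] [127.48751373 135.21473231 124.19790296]
[[220.0671  164.33073]
 [333.34378 154.52794]
 [341.32874 246.79848]
 [228.05203 256.60126]] [[635.5 242.  100. ]
 [659.8 -20.2 100. ]
 [446.9 -36.6 100. ]
 [424.5 215.1 100. ]] [263.38098302 213.52180159 252.78351846]
```

```bash
cat >> h.py <<'E'
YAW=0.082; U=np.array([529.9,140.0,0])
def go(*pts):
    "unit-frame tip targets (mm) -> tool shifts (cm) from the present pose, turn in 5 deg units"
    s=manip.read_state(); R=Ro.from_euler("xyz",s["eef_rot"])
    for p in pts:
        w=U+Ro.from_euler("z",YAW).apply(p)+[0,0,manip.tip_reach]
        print(p,w.round(),(R.inv().apply(w-s["eef_pos"])/10).round(2))
    print("turn",round(np.degrees(s["eef_rot"][2]-YAW)/5,2),s["clock"],s["wrist_force"].round(1))
E
python3 -c "
from h import *
go((-40,0,200),(-40,0,125))"
```

```text
(-40, 0, 200) [490. 137. 214.] [ 50.69 -50.67   0.55]
(-40, 0, 125) [490. 137. 139.] [ 50.69 -50.67   8.05]
turn 3.15 0.1 [0.9 0.6 0.4]
```

```bash
python3 -m creep '[[-1,[10,-10,0.5],0.6],[-1,[20,-20,0.5],1.3],[-1,[30,-30,0.5],2],[-1,[40,-40,0.5],2.6],[-1,[50.7,-50.7,0.5],3.15],[-1,[50.7,-50.7,0.5],3.15],[-1,[50.7,-50.7,0.5],3.15],[-1,[50.7,-50.7,0.5],3.15],[-1,[50.7,-50.7,0.5],3.15],[-1,[50.7,-50.7,0.5],3.15],[-1,[50.7,-50.7,0.5],3.15],[-1,[50.7,-50.7,0.5],3.15]]'
python3 -c "
from h import *
go((-40,0,200),(-40,0,125))"
```

```text
clock: 1.3
eef_pos: [441.8, 32.6, 214.9]
eef_rot: [3.142, -0.0, 0.082]
wrist_force: [1.1, -1.0, -1.2]
finger_gap: 2.0
finger_force: 0.0
(-40, 0, 200) [490. 137. 214.] [ 5.67 -9.99  0.09]
(-40, 0, 125) [490. 137. 139.] [ 5.67 -9.99  7.59]
turn 0.0 1.3 [ 1.1 -1.  -1.2]
```

```bash
python3 -m creep '[[-1,[5.7,-10,0],0],[-1,[5.7,-10,0],0],[-1,[5.7,-10,0],0],[-1,[5.7,-10,0],0],[-1,[5.7,-10,0],0],[-1,[5.7,-10,0],0]]'
python3 -c "
from h import *
go((-40,0,125),(-40,0,89))"
```

```text
clock: 1.9
eef_pos: [489.7, 133.3, 215.0]
eef_rot: [3.141, 0.0, 0.08]
wrist_force: [-0.5, 0.5, 0.6]
finger_gap: 0.5
finger_force: 0.0
(-40, 0, 125) [490. 137. 139.] [ 0.06 -0.34  7.6 ]
(-40, 0, 89) [490. 137. 103.] [ 0.06 -0.34 11.2 ]
turn -0.02 1.9 [-0.5  0.5  0.6]
```

```bash
python3 -m creep '[[-1,[0.1,-0.3,4],0],[-1,[0.1,-0.3,8],0],[-1,[0.1,-0.3,9],0],[-1,[0.1,-0.3,9.4],0],[-1,[0.1,-0.3,9.4],0],[-1,[0.1,-0.3,9.4],0],[-1,[0.1,-0.3,9.4],0]]'
python3 -c "
from h import *
import cv2
go((-40,0,100),(-40,0,89)); cv2.imwrite('pics/side1.png',manip.camera('side')[100:300,130:450,::-1])"
```

```text
clock: 2.6
eef_pos: [491.4, 137.8, 122.3]
eef_rot: [-3.141, -0.002, 0.082]
wrist_force: [-0.8, -0.1, -0.1]
finger_gap: 0.8
finger_force: 0.0
(-40, 0, 100) [490. 137. 114.] [-0.15  0.09  0.83]
(-40, 0, 89) [490. 137. 103.] [-0.15  0.1   1.93]
turn -0.0 2.6 [-0.8 -0.1 -0.1]
```

View pics/side1.png

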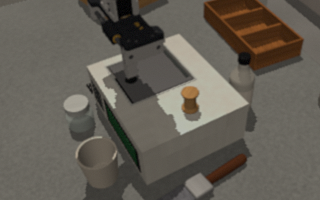

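The crop shows the closed fingertips just above the disc at (132,75). Now I'll press.

```bash
python3 -m creep '[[-1,[-0.1,0.1,0.8],0],[-1,[-0.1,0.1,1.2],0],[-1,[-0.1,0.1,1.5],0],[-1,[-0.1,0.1,1.7],0],[-1,[-0.1,0.1,1.8],0],[-1,[-0.1,0.1,1.9],0],[-1,[-0.1,0.1,1.95],0],[-1,[-0.1,0.1,1.95],0]]'
```

```text
clock: 3.45
eef_pos: [490.6, 136.8, 103.6]
eef_rot: [-3.141, -0.002, 0.082]
wrist_force: [-8.4, -2.4, 29.8]
finger_gap: 0.3
finger_force: 15.3
```

```bash
python3 -m creep '[[-1,[0,0,-2],0],[-1,[-3,0,-6],0],[-1,[-8,0,-9],0],[-1,[-10,0,-11],0],[-1,[-10,0,-11],0],[-1,[-10,0,-11],0],[-1,[-10,0,-11],0],[-1,[-10,0,-11],0],[-1,[-10,0,-11],0],[-1,[-10,0,-11],0],[-1,[-10,0,-11],0],[-1,[-10,0,-11],0]]'
python3 -m creep '[[-1,[0,0,0],0],[-1,[0,0,0],0],[-1,[0,0,0],0],[-1,[0,0,0],0],[-1,[0,0,0],0],[-1,[0,0,0],0]]'
python3 -c "
from h import *
import cv2
for n in('top','side'): cv2.imwrite(f'pics/{n}2.png',manip.camera(n)[...,::-1])
S=[cv2.imread('pics/top2.png')[140:290,180:380],cv2.imread('pics/side2.png')[110:260,150:400]]
cv2.imwrite('pics/b2.png',np.hstack([cv2.resize(s,None,fx=1.75,fy=1.75) for s in S]))
go((-40,0,180))"
```

```text
clock: 4.65
eef_pos: [390.3, 128.5, 211.3]
eef_rot: [3.142, 0.0, 0.082]
wrist_force: [-0.4, -0.4, 0.1]
finger_gap: 0.7
finger_force: 0.0
clock: 5.25
eef_pos: [390.2, 128.5, 211.4]
eef_rot: [-3.142, -0.0, 0.082]
wrist_force: [0.4, -0.7, -0.1]
finger_gap: 0.3
finger_force: 0.0
(-40, 0, 180) [490. 137. 194.] [ 1.001e+01 -1.000e-02  1.740e+00]
turn -0.0 5.35 [ 0.1  1.  -0.2]
```

View pics/b2.png

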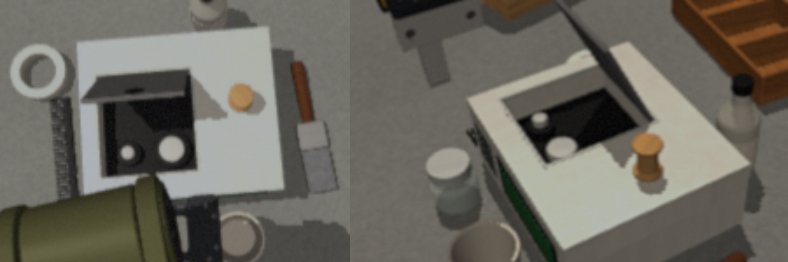

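The cover is open. In the top view, the large key is at about (278,225), on the right (-y), and the small key is at about (253,227).

```bash
python3 - <<'E'
from h import *
T=cv2.imread("pics/top2.png",0);S=cv2.imread("pics/side2.png",0)
c,_=blob(T,(268,214,289,237),110,False); print(cv2.minEnclosingCircle(c))
m=cv2.moments(c);a=[m["m10"]/m["m00"],m["m01"]/m["m00"]];P=onz("top",[a],80)[0]
print(a,P,Ro.from_euler("z",-YAW).apply(P-U), proj("side",P), proj("side",U+Ro.from_euler("z",YAW).apply((-35,-29,80))))
go((-38,-29,180),(-38,-29,90),(-38,-29,80),(-38,-29,74))
E
```

```text
((277.65789794921875, 224.65789794921875), 7.168914794921875)
[277.5394581861013, 224.62426383981153] [497.97840345 108.42695016  80.        ] [-34.40042593 -28.85232224  80.        ] [[271.01603919 194.54817384]] [[270.76829079 194.7052116 ]]
(-38, -29, 180) [494. 108. 194.] [10.21  2.89  1.74]
(-38, -29, 90) [494. 108. 104.] [10.21  2.89 10.74]
(-38, -29, 80) [494. 108.  94.] [10.21  2.89 11.74]
(-38, -29, 74) [494. 108.  88.] [10.21  2.89 12.34]
turn -0.0 5.35 [ 0.1  1.  -0.2]
```

```bash
python3 -m creep '[[-1,[5,1.5,1.7],0],[-1,[10.2,2.9,1.7],0],[-1,[10.2,2.9,2.5],0],[-1,[10.2,2.9,5],0],[-1,[10.2,2.9,9],0],[-1,[10.2,2.9,10.7],0],[-1,[10.2,2.9,11.3],0],[-1,[10.2,2.9,11.3],0],[-1,[10.2,2.9,11.3],0],[-1,[10.2,2.9,11.3],0]]'
python3 -c "
from h import *
go((-38,-29,80),(-38,-29,74))"
```

```text
clock: 6.35
eef_pos: [494.8, 108.0, 99.5]
eef_rot: [-3.141, -0.002, 0.082]
wrist_force: [0.3, 0.4, -0.5]
finger_gap: 0.4
finger_force: 0.0
(-38, -29, 80) [494. 108.  94.] [-0.04  0.    0.55]
(-38, -29, 74) [494. 108.  88.] [-0.04  0.    1.15]
turn -0.0 6.35 [ 0.3  0.4 -0.5]
```

```bash
python3 -m creep '[[-1,[0,0,0.5],0],[-1,[0,0,0.8],0],[-1,[0,0,1],0],[-1,[0,0,1.1],0],[-1,[0,0,1.2],0],[-1,[0,0,1.2],0],[-1,[0,0,1.2],0]]'
```

```text
clock: 7.05
eef_pos: [495.6, 108.1, 91.1]
eef_rot: [-3.141, -0.005, 0.082]
wrist_force: [-21.1, -3.4, 59.1]
finger_gap: 0.6
finger_force: 30.0
```

```bash
python3 -c "
from h import *
for n in('top','side'): cv2.imwrite(f'pics/{n}3.png',manip.camera(n)[...,::-1])
S=[cv2.imread('pics/top3.png')[140:290,180:380],cv2.imread('pics/side3.png')[60:210,180:380]]
cv2.imwrite('pics/b3.png',np.hstack([cv2.resize(s,None,fx=2,fy=2) for s in S]))
s=manip.read_state();print(s['wrist_force'],s['moment'],s['eef_pos'])"
```

```text
[-21.48699047  -4.64062528  59.01551007] [-0.73542167  4.3496473   0.02620568] [495.55723951 108.12321881  91.12680828]
```

View pics/b3.png

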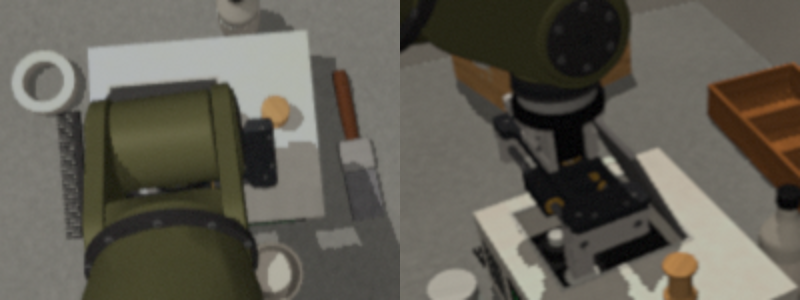

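```bash
P='python3 - '; cat > m.py <<'E'
from h import *
s=manip.read_state();print("M",s["moment"].round(2),"F",s["wrist_force"].round(1),"p",s["eef_pos"].round(1))
E
c(){ tail -n0 /dev/null; python3 m.py; }
python3 -m creep '[[-1,[0,0,-0.8],0],[-1,[0,0,-0.8],0],[-1,[0,0,-0.8],0]]' >/dev/null; c
python3 -m creep '[[-1,[0,0,0.2],0],[-1,[0,0,0.2],0]]' >/dev/null; c
python3 -m creep '[[-1,[0,0,0.2],0],[-1,[0,0,0.2],0]]' >/dev/null; c
python3 -m creep '[[-1,[0,0,0.2],0],[-1,[0,0,0.2],0]]' >/dev/null; c
```

```text
M [ 0.18 -0.52 -0.01] F [3.  0.4 3.3] p [494.8 108.   94.7]
M [ 0.14 -0.78  0.03] F [3.3 1.6 5.4] p [494.7 108.   92.3]
M [-0.21  0.95 -0.05] F [-5.1 -0.6 25.7] p [494.9 108.   91.8]
M [-0.47  2.73  0.02] F [-14.1  -2.   45.9] p [495.1 108.   91.4]
```

```bash

python3 -m creep '[[-1,[0,0,-1.2],0],[-1,[0,0,-1.2],0],[-1,[0,0,-1.2],0],[-1,[0,0,-1.2],0]]' >/dev/null; python3 m.py
for i in 1 ; do python3 -m creep '[[-1,[0,0,0.15],0],[-1,[0,0,0.15],0]]' >/dev/null; python3 m.py; done
python3 -m creep '[[-1,[0,0,0.15],0],[-1,[0,0,0.15],0]]' >/dev/null; python3 m.py
python3 -m creep '[[-1,[0,0,0.15],0],[-1,[0,0,0.15],0]]' >/dev/null; python3 m.py
python3 -m creep '[[-1,[0,0,0.15],0],[-1,[0,0,0.15],0]]' >/dev/null; python3 m.py
python3 -m creep '[[-1,[0,0,0.15],0],[-1,[0,0,0.15],0]]' >/dev/null; python3 m.py
E=1; python3 -c "
from h import *
cv2.imwrite('pics/s4.png',manip.camera('side')[100:220,220:360,::-1].repeat(4,0).repeat(4,1))"
```

```text
M [0.05 0.02 0.02] F [ 0.9  0.3 -0.5] p [493.7 107.8  99.3]
M [-0.04  0.23 -0.  ] F [-1.   0.2  1.7] p [494.  107.9  98.3]
M [-0.09  0.33  0.01] F [-2.   0.1  2.4] p [494.1 107.9  97.1]
M [-0.01  0.35 -0.05] F [-1.3  0.1  3.4] p [494.2 107.9  95.8]
M [-0.03  0.35 -0.01] F [-2.2 -0.9  3.4] p [494.3 107.9  94.3]
M [ 0.    0.47 -0.01] F [-2.9 -0.4  4.6] p [494.3 107.9  92.8]
```

View pics/s4.png

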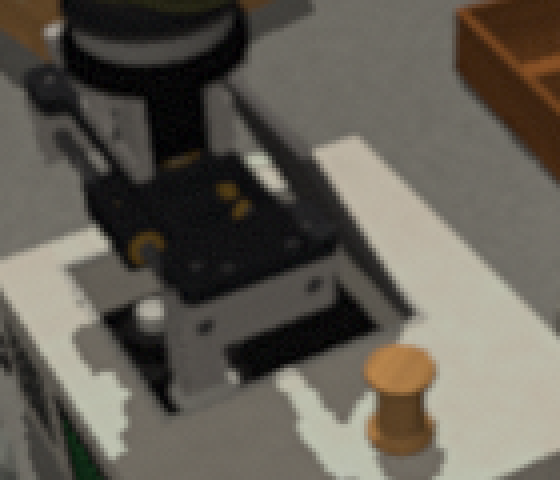

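The force rises steadily from about 98.5 to 92.2 mm and then hits a hard stop. That is the full 6 mm travel at about 5 N, so the key was pressed fully. The crop shows the lid still upright and only the large key under the finger. Next I'll lift off and go behind the lid.

```bash
python3 -m creep '[[-1,[0,0,-2],0],[-1,[-2,0,-6],0],[-1,[-4,0,-11],0],[-1,[-4,-1,-15],0],[-1,[-4,-2,-19],0],[-1,[-4,-2.9,-19],0],[-1,[-4,-2.9,-19],0],[-1,[-4,-2.9,-19],0],[-1,[-4,-2.9,-19],0]]'
python3 -c "
from h import *
go((-38,0,260),(70,0,260),(60,0,200))
for t in (1.15,1,.85,.7,.55,.4,.25,.1,0,-.1):
    r=112-12*(t+.1)/1.25
    go((round(72-r*np.cos(t)+3*np.sin(t),1),0,round(97+r*np.sin(t)+3*np.cos(t),1)))" | grep -v turn
```

```text
clock: 10.4
eef_pos: [451.8, 133.2, 281.4]
eef_rot: [3.141, 0.002, 0.082]
wrist_force: [-1.2, 0.1, -0.1]
finger_gap: 0.3
finger_force: 0.0
(-38, 0, 260) [492. 137. 274.] [ 4.05 -0.04  0.73]
(70, 0, 260) [600. 146. 274.] [14.85 -0.05  0.71]
(60, 0, 200) [590. 145. 214.] [13.86 -0.05  6.71]
(np.float64(33.9), 0, np.float64(189.5)) [564. 143. 204.] [11.25 -0.05  7.77]
(np.float64(19.7), 0, np.float64(184.0)) [550. 142. 198.] [ 9.83 -0.05  8.32]
(np.float64(6.4), 0, np.float64(176.3)) [536. 141. 190.] [ 8.51 -0.05  9.09]
(np.float64(-5.9), 0, np.float64(166.5)) [524. 140. 180.] [ 7.28 -0.05 10.08]
(np.float64(-16.6), 0, np.float64(154.8)) [513. 139. 169.] [ 6.21 -0.05 11.25]
(np.float64(-25.6), 0, np.float64(141.5)) [504. 138. 156.] [ 5.31 -0.05 12.58]
(np.float64(-32.5), 0, np.float64(126.8)) [498. 137. 141.] [ 4.63 -0.05 14.05]
(np.float64(-37.2), 0, np.float64(111.0)) [493. 137. 125.] [ 4.16 -0.05 15.63]
(np.float64(-39.0), 0, np.float64(100.0)) [491. 137. 114.] [ 3.99 -0.05 16.73]
(np.float64(-39.7), 0, np.float64(88.8)) [490. 137. 103.] [ 3.92 -0.05 17.85]
```

```bash
python3 -m creep '[[-1,[5,0,0],0],[-1,[10,0,0],0],[-1,[15,0,0],0],[-1,[15,0,2],0],[-1,[14.5,0,5],0],[-1,[13.9,0,7.2],0],[-1,[13.9,0,7.2],0],[-1,[13.9,0,7.2],0],[-1,[13.9,0,7.2],0]]'
python3 -c "
from h import *
go((60,0,195))
S=[manip.camera('top')[140:290,180:380,::-1],manip.camera('side')[60:210,180:380,::-1]]
cv2.imwrite('pics/b5.png',np.hstack([cv2.resize(s,None,fx=2,fy=2) for s in S]))"
```

```text
clock: 11.3
eef_pos: [591.2, 144.9, 212.3]
eef_rot: [-3.141, -0.002, 0.082]
wrist_force: [0.2, 0.0, -0.0]
finger_gap: 0.8
finger_force: 0.0
(60, 0, 195) [590. 145. 209.] [-0.15 -0.02  0.33]
turn -0.0 11.3 [ 0.2  0.  -0. ]
```

View pics/b5.png

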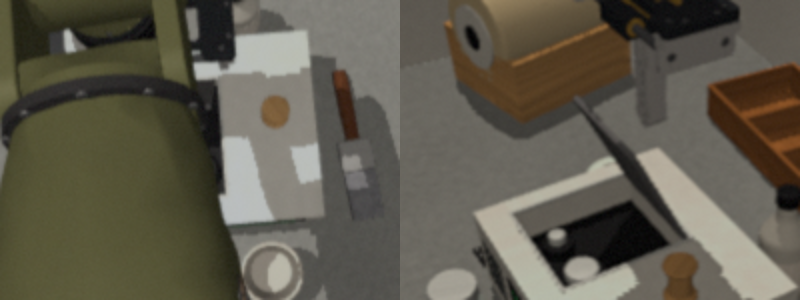

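The fingertips stand behind the open lid. Now I'll sweep it down along its arc.

```bash
python3 -m creep '[[-1,[-1.5,0,0.4],0],[-1,[-2.6,0,0.6],0],[-1,[-4.1,0,1.1],0],[-1,[-5.4,0,1.9],0],[-1,[-6.6,0,2.9],0],[-1,[-7.7,0,4.1],0],[-1,[-8.6,0,5.4],0],[-1,[-9.3,0,6.9],0],[-1,[-9.7,0,8.4],0],[-1,[-9.9,0,9.2],0],[-1,[-9.9,0,9.2],0],[-1,[-9.9,0,9.2],0]]'
python3 -c "
from h import *
go((-40,0,89),(-40,0,87.5))
cv2.imwrite('pics/s6.png',manip.camera('side')[100:220,220:360,::-1].repeat(4,0).repeat(4,1))"
```

```text
clock: 12.6
eef_pos: [492.1, 136.9, 119.5]
eef_rot: [-3.142, 0.0, 0.082]
wrist_force: [0.6, -0.3, 2.6]
finger_gap: 0.1
finger_force: 1.4
(-40, 0, 89) [490. 137. 103.] [-0.2  -0.    1.65]
(-40, 0, 87.5) [490. 137. 102.] [-0.2 -0.   1.8]
turn -0.0 12.6 [ 0.6 -0.3  2.6]
```

View pics/s6.png

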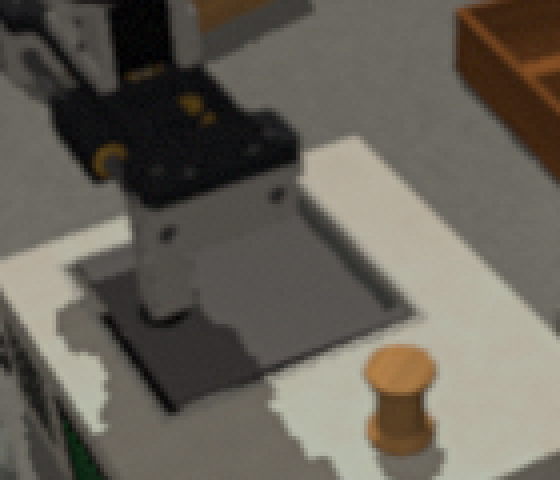

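The cover is nearly level, with the finger on the disc. Next I'll press it to the stop.

```bash
python3 -m creep '[[-1,[-0.2,0,0.5],0],[-1,[-0.2,0,1],0],[-1,[-0.2,0,1.3],0],[-1,[-0.2,0,1.5],0],[-1,[-0.2,0,1.7],0],[-1,[-0.2,0,1.8],0],[-1,[-0.2,0,1.8],0]]'
```

```text
clock: 13.35
eef_pos: [490.5, 136.8, 103.4]
eef_rot: [-3.141, -0.002, 0.082]
wrist_force: [-10.9, -3.6, 36.7]
finger_gap: 0.5
finger_force: 18.7
```

At the stop, the same as the first press. Lift straight up, then check.

```bash
python3 -m creep '[[-1,[0,0,-1],0],[-1,[0,0,-3],0],[-1,[0,0,-7],0],[-1,[0,0,-11],0],[-1,[-4,0,-13],0],[-1,[-8,0,-13],0],[-1,[-12,0,-13],0],[-1,[-12,0,-13],0],[-1,[-12,0,-13],0],[-1,[-12,0,-13],0],[-1,[-12,0,-13],0],[-1,[-12,0,-13],0]]'
python3 -m creep '[[-1,[0,0,0],0],[-1,[0,0,0],0],[-1,[0,0,0],0],[-1,[0,0,0],0],[-1,[0,0,0],0],[-1,[0,0,0],0],[-1,[0,0,0],0],[-1,[0,0,0],0]]'
python3 -c "
from h import *
S=[manip.camera('top')[140:290,180:380,::-1],manip.camera('side')[110:260,180:380,::-1]]
cv2.imwrite('pics/b7.png',np.hstack([cv2.resize(s,None,fx=2,fy=2) for s in S]))"
```

```text
clock: 14.55
eef_pos: [370.7, 126.8, 230.5]
eef_rot: [3.141, 0.001, 0.082]
wrist_force: [-0.2, 0.1, -0.3]
finger_gap: 0.7
finger_force: 0.0
clock: 15.35
eef_pos: [370.3, 126.8, 230.9]
eef_rot: [-3.142, -0.0, 0.082]
wrist_force: [0.0, -0.1, -0.2]
finger_gap: 0.6
finger_force: 0.0
```

View pics/b7.png

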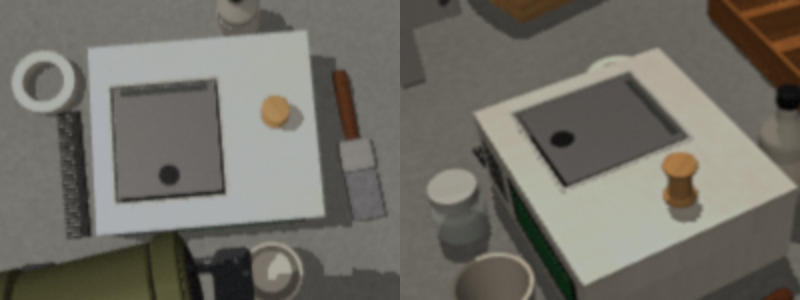

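The cover is shut and level (disc back at top (264,227)), the bystanders are in place, and the robot touches nothing.

```bash
python3 -c "
from cell import manip
print(manip.sign_off())"
```

```text
the job is handed in; nothing more can be done
None
```

I popped the cover open, pressed the larger key to its stop, pushed the cover shut until it stayed down, and handed the job in at about 15 s; no verdict came back.

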